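# Blank check on the bench photometer

## Task

The blank is already in the photometer, but its sample lid stands half open. With the fingertips push the lid fully shut, then press the round zero key, then the long read key, then the square print key, in that order, one at a time: press each lightly until it goes down and let it come back up. Keep off the keys until the lid is shut and off the two small arrow keys altogether, do not shove, lift or press hard on the instrument, and leave the things around it alone.

Things in the scene. Friction and masses are not known exactly. Their poses are not given: they have to be found in the camera images.
- meter: Bench photometer, cream, loose on rubber feet, 3.6 kg, 260 mm deep (its x), 300 wide (its y). Origin on the table under its centre, z up. Front (-x) faces the robot within 0.35 rad. Key panel: x -130 to -10 mm, sloping up from 47 mm high at the front to 73 (0.21 rad). Behind it a flat deck 100 mm high, with the lid on the robot's right (y -131 to -39) and a display on its left.
- display (a point): Centre of the tilted display on the photometer's deck, box 85 by 100 mm, meter x 65, y 92 mm, its top edge 131 mm above the table; with the lid shut only the vial stands higher on the photometer.
- lid (a joint): Angle of the sample lid: 0 rad shut (flat on the deck, a hard stop), growing as its front edge rises; 0.5 to 0.9 at the start. Friction hinge: stays where left, needs 1 to 4 N half-way along. Below 0.08 is shut. Cream plate 104 mm front to back, 92 wide, tab in front. Pushing straight down 50 mm in front (meter -x) of lid_hinge shuts it from any start.
- lid_hinge (a point): Middle of the lid's hinge line, at the rear of the deck, fixed in the meter at x 116, y -85, z 101 mm; the line runs along the meter's y. The shut lid's top face is level, 13.5 mm above this point.
- lid_edge (a point): Middle of the lid's front (free) edge, on its top face, 106 mm from the hinge; moves with the lid.
- key_zero_top (a point): Centre of the top face of the zero key: the round one, 25 mm across, robot's left of the long key (meter x -72, y 62 mm). Same white plastic as the other keys; stands 8 mm proud of the panel. 
- key_read_top (a point): Centre of the top face of the read key: the long one, 50 mm (along the meter's y) by 22 mm, in the middle of the panel (meter x -72, y 0). Same white plastic as the other keys; stands 8 mm proud of the panel. 
- key_print_top (a point): Centre of the top face of the print key: the square one, 23 by 23 mm, robot's right of the long key (meter x -72, y -62 mm). Same white plastic as the other keys; stands 8 mm proud of the panel. 
- key_zero (a joint): Travel of the zero key along the panel's normal: 0 m up, 0.005 m fully down; springs back by itself (about 1 N to start, 3.3 N at half travel, 5.6 N at the bottom). It counts as pressed from half travel (0.0025).
- key_read (a joint): Travel of the read key along the panel's normal: 0 m up, 0.005 m fully down; springs back by itself (about 1 N to start, 3.3 N at half travel, 5.6 N at the bottom). It counts as pressed from half travel (0.0025).
- key_print (a joint): Travel of the print key along the panel's normal: 0 m up, 0.005 m fully down; springs back by itself (about 1 N to start, 3.3 N at half travel, 5.6 N at the bottom). It counts as pressed from half travel (0.0025).
- key_up (a joint): Travel of the upper of the two small arrow keys (13 by 18 mm each, one behind the other, at the robot's left end of the panel, meter x -54, y 117 mm): 0 up, 0.005 fully down. Not to be pressed.
- key_down (a joint): Travel of the lower small arrow key (meter x -90, y 117 mm): 0 up, 0.005 fully down. Not to be pressed.
- vial: Small glass vial with black cap, 22 mm across, 48 mm high, standing loose upright on the photometer's deck between lid and display. Origin under its centre. Leave it standing.
- sample_bottle: Amber sample bottle, white cap, 60 mm across, 125 mm high, origin under its centre; stands loose on the table, not part of the job; leave it where it is.
- jar: Clear jar with white lid, 62 mm across, 75 mm high, origin under its centre; stands loose on the table, not part of the job; leave it where it is.
- beaker: Empty glass beaker, 66 mm across, 85 mm high, origin under its centre; stands loose on the table, not part of the job; leave it where it is.
- cell_rack: Grey rack, 50 by 130 mm, with four glass cells, 49 mm high, origin under its centre; stands loose on the table, not part of the job; leave it where it is.
- mouse: Grey computer mouse, 98 by 56 mm, 33 mm high, origin under its centre; stands loose on the table, not part of the job; leave it where it is.
- brush: Flat bench brush, 170 mm long, lying loose behind the photometer, origin under its middle; not part of the job; leave it where it is.

How it is judged:
On the way, in this order (a step that is already met when the one before it is completed fails the run):
1. the sample lid is pushed shut, no key down (value of joint lid below 0.08 rad and value of joint each of key_zero, key_read, key_print, key_up, key_down below 0.001 m), for 0.2 s.
2. the zero key is pressed by the fingers to at least half travel, all other keys up (value of joint lid below 0.08 rad and value of joint key_zero above 0.0025 m and contact force between the fingers and meter above 0.5 N and value of joint each of key_read, key_print, key_up, key_down below 0.001 m), for 0.05 s.
3. then the read key, all other keys up (value of joint lid below 0.08 rad and value of joint key_read above 0.0025 m and contact force between the fingers and meter above 0.5 N and value of joint each of key_zero, key_print, key_up, key_down below 0.001 m), for 0.05 s.
4. then the print key, all other keys up (value of joint lid below 0.08 rad and value of joint key_print above 0.0025 m and contact force between the fingers and meter above 0.5 N and value of joint each of key_zero, key_read, key_up, key_down below 0.001 m), for 0.05 s.
At the end, for the whole second after the job is handed in: Lid shut (below 0.08 rad), all five keys up again (less than 1 mm down), the photometer level, at rest and within 12 mm of where it stood, the vial upright and every bystander within 20 mm of its place (all of step 1 and distance of meter from where it was at the start of the episode below 0.012 m and angle between meter's own z axis and vertical below 0.03 rad and linear speed of meter below 0.02 m/s and distance of each of vial, sample_bottle, jar, beaker, cell_rack, mouse, brush from where it was at the start of the episode below 0.02 m and angle between vial's own z axis and vertical below 0.2 rad); the robot touches nothing.
It fails at once if a key is pressed while the lid is open (value of joint lid above 0.1 rad and value of joint any of key_zero, key_read, key_print, key_up, key_down above 0.0025 m).
It fails at once if two of the three keys are pressed at once, or an arrow key is pressed (value of joint each of key_zero, key_read above 0.0025 m or value of joint each of key_zero, key_print above 0.0025 m or value of joint each of key_read, key_print above 0.0025 m or value of joint any of key_up, key_down above 0.0025 m).
It fails at once if the photometer, its lid or a key is pressed harder than 30 N (contact force between any of the fingers, the arm and meter above 30 N).
It fails at once if the photometer is shoved or lifted more than 12 mm (distance of meter from where it was at the start of the episode above 0.012 m).
It fails at once if a bystander is moved, lifted or carried more than 20 mm, or the vial knocked over (distance of any of vial, sample_bottle, jar, beaker, cell_rack, mouse, brush from where it was at the start of the episode above 0.02 m or angle between vial's own z axis and vertical above 0.4 rad).
It also fails if it takes over 51 s, if anything falls off the work surface, if the arm or the gripper's body presses on something with over 40 N, if the wrist force passes 120 N, or if a joint passes its speed limit or range.

## Robot

A 6-joint arm with a two-finger parallel gripper is mounted at the origin on the work surface. World frame = base frame: x ahead of the robot, y to its left, z up, the work surface at z = 0. Lengths are in m, angles in rad, forces in N, time in s.
With the tool pointing down it reaches from about 0.35 to 0.85 m from the base axis. Payload 8.1 kg.
Tool frame: the origin (TCP) lies at the very end of the fingers, on their centre line; the grasp point (between the pads) lies 19 mm behind it; z points along the fingers, y is the line along which they close (so a half turn about z gives the same grasp; the last joint's range is limited). The gripper opens to 93 mm and grips with 3 to 60 N. Pads are 15 mm wide; open, the fingers measure 128 mm over their backs; the gripper's body (75 mm by 188 mm) begins 65 mm behind the grasp point.
Start: joints at [1.257, 0.13, 1.488, -0, 1.523, -0.085], TCP at [0.136, 0.584, 0.219] pointing down, gripper open.
Joint ranges: [-2.96, 2.96], [-0.89, 2.26], [0.02, 2.5], [-1.34, 4.48], [0, 2.73], [-2.66, 2.66]. Speed limits (rad/s): [2.39, 2.39, 2.79, 3.14, 3.14, 3.14].

## Interface

Orientations are given as a rotation vector (axis times angle).
In Python, from plant import monitor, eyes, ticket gives the robot as it stands.
- The arm moves only by the tool arm_command, never from a script. Its argument "deltas" is a list that holds one entry, the list of rows, each a list of 6 numbers: the shift along the world's x, y, z in cm, then the turn, a rotation vector about the world's x, y, z in degrees. In form: [[[tx, ty, tz, rx, ry, rz], ...]]. A call has 1 to 12 rows; each row shifts and turns the commanded pose from where the row before left it; what a row does not reach is not made up. A row lasts 1/12 s, in which the tool goes at most 41.7 mm and 7.16 degrees, less where a joint would pass 70% of its speed; a pose out of reach is approached as far as the arm can. A call is refused whole if a number of a shift passes 4.17 or a number of a turn 7.16, either way. A call with a gripper value outside its range is refused whole. "gripper" is the opening, from -1 (shut) to 1 (fully open), set as the call begins (left out, the last holds). The fingers move at their own pace and stop on an object; "squeeze" is the grip in N (left out, the last holds). Time passes only in rows, so rows that do not move let the fingers close. It gives the time, the measured TCP pose, the force, the opening and the grip force at its end, in the units of the state.
- monitor.read_state(): the state, without advancing time (a new reading comes with each control period).
- eyes.read_camera(name): name is "scene" or "top" or "wrist"; returns the picture (420x560x3 uint8, blue, green, red); there is no depth.
- eyes.camera_model(name): a dict with "fx", "fy", "cx", "cy" (pixels), "rvec" (rotation vector, rad) and "tvec" (3), from world to camera coordinates, as OpenCV has them. Camera axes: x right, y down, z forward; pixel columns grow to the right and rows downward; lengths in m; the calibration is good to about 2 mm. The wrist camera is an equidistant fisheye: a pixel r from the principal point sees the ray r / f radians off the axis. A picture is of the moment at which its call begins: read the wrist's pose just before it. camera_model takes no time and is no camera call; for the wrist camera it gives the pose at the moment of the call.
- ticket.close_job(): hands the job in; it is judged then, once.
The state is a dict: "t": time; "q": joint angles; "dq": joint speeds; "joint_torque": joint torques, N m; "tool_pos": TCP position; "orientation": TCP orientation; "force": force on the tool from outside, world axes, zero at the start; "wrist_torque": the same for the moment, N m; "opening": finger opening in m; "gripper_force": force on a finger pad.
Only numpy, scipy, OpenCV 4.12 (cv2) and the standard library are available. Lean on these libraries where they do the work, as an engineer would, in place of code of your own. Each camera call takes 0.05 s, during which the arm holds its last target. There are 200 camera calls.

## Working session

There is one attempt and no reset: what is moved stays moved. The work goes in short steps, Python scripts to look and compute and a tool call to move; the robot and the scene stay as the last step left them, time stands still between calls to the robot, and variables do not carry over. Pictures are saved under pics/ and viewed, at most 10 in all, crops included, and the job is handed in when it is done.

Besides the shell and the picture viewer there is one more tool, called after "Call:" in YAML: its name, and indented under it one key for each argument. arm_command: Moves the arm, as the interface text tells. Its arguments: {"type":"object","properties":{"deltas":{"type":"array"},"gripper":{"type":"number"},"squeeze":{"type":"number"}},"required":["deltas"]}

```bash
mkdir -p pics
python3 - <<'E'
from plant import monitor, eyes
import cv2
s=monitor.read_state();print(s['t'],s['tool_pos'],s['orientation'],s['opening'])
for n in("scene","top"):
    cv2.imwrite(f"pics/{n}0.png",eyes.read_camera(n));m=eyes.camera_model(n);print(m)
E
```

```text
0.0 [0.13587538 0.58382913 0.21759425] [-3.58513750e-01 -3.12071601e+00  2.78488444e-03] 0.09300736952437284
{'fx': 463.28519296220696, 'fy': 463.28519296220696, 'cx': 273.51566954647427, 'cy': 205.3748602490165, 'rvec': array([ 1.96433188,  1.09236851, -0.5422979 ]), 'tvec': array([-0.30605226, -0.19666477,  1.82432271])}
{'fx': 452.4664570567782, 'fy': 452.4664570567782, 'cx': 281.18585099784764, 'cy': 209.16185971275803, 'rvec': array([ 2.14114493, -2.14266842,  0.15166274]), 'tvec': array([0.00455987, 0.54498253, 1.1282261 ])}
```

View pics/top0.png

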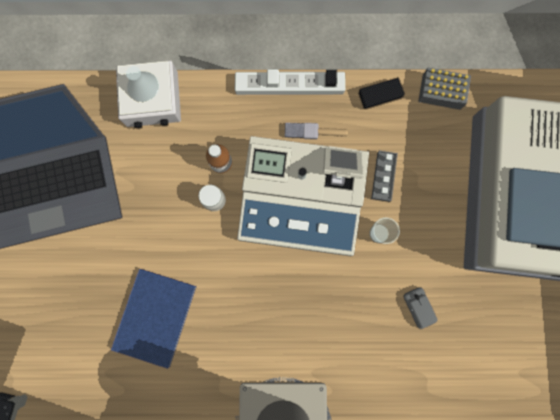

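View pics/scene0.png

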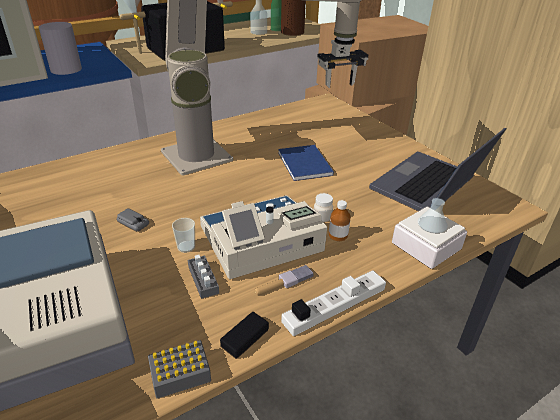

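The top view shows the photometer with the blue key panel near (300,225). Its keys sit at about (274,222), (299,225) and (323,228), and the arrow keys at (253,212) and (251,226). The half-open lid is at (345,160) and the vial at (302,172). The arm is clear of the meter.

```bash
cat > h.py <<'E'
import cv2,numpy as np
from plant import monitor,eyes
def ray(m,uv,z):
    R=cv2.Rodrigues(m['rvec'])[0];c=-R.T@m['tvec']
    d=R.T@np.array([(uv[0]-m['cx'])/m['fx'],(uv[1]-m['cy'])/m['fy'],1])
    return c+d*(z-c[2])/d[2]
def proj(m,p):
    return cv2.projectPoints(np.array(p,float).reshape(-1,1,3),m['rvec'],m['tvec'],np.array([[m['fx'],0,m['cx']],[0,m['fy'],m['cy']],[0,0,1]]),None)[0][:,0]
E
python3 - <<'E'
from h import *
im=cv2.imread('pics/top0.png');m=eyes.camera_model('top')
hsv=cv2.cvtColor(im,cv2.COLOR_BGR2HSV)
b=cv2.inRange(hsv,(95,80,40),(125,255,200));b[:,:235]=0;b[:,365:]=0;b[:190]=0;b[260:]=0
c=max(cv2.findContours(b,0,2)[0],key=cv2.contourArea);hull=cv2.convexHull(c)
print('panel',cv2.minAreaRect(c))
H=np.zeros_like(b);cv2.fillPoly(H,[hull],255);H=cv2.erode(H,np.ones((5,5)))
g=im.min(2).astype(float);w=((im[:,:,2]>120)&(H>0)).astype(np.uint8)
n,l,st,ce=cv2.connectedComponentsWithStats(w)
P=[]
for i in range(1,n):
    if st[i,4]<8: continue
    wt=np.where((cv2.dilate((l==i).astype(np.uint8),np.ones((3,3)))>0)&(H>0),np.clip(im[:,:,2].astype(float)-70,0,130),0)
    y,x=np.mgrid[:420,:560];u=((x*wt).sum()/wt.sum(),(y*wt).sum()/wt.sum())
    print(st[i,:5],np.round(u,2),ray(m,u,.0674).round(4));P.append((u,st[i,4]))
P.sort(key=lambda t:-t[1]);K=sorted([p[0] for p in P[:3]]);A=sorted([p[0] for p in P[3:5]],key=lambda u:u[1])
mod=np.array([[-72,62],[-72,0],[-72,-62],[-54,117],[-90,117]])/1000
zz=[.0674]*3+[.0713,.0635]
W=np.array([ray(m,u,z)[:2] for u,z in zip(K+A,zz)])
print('spacings',np.linalg.norm(np.diff(W,axis=0),axis=1))
mc,wc=mod.mean(0),W.mean(0);a=mod-mc;q=W-wc
th=np.arctan2((a[:,0]*q[:,1]-a[:,1]*q[:,0]).sum(),(a*q).sum())
R=np.array([[np.cos(th),-np.sin(th)],[np.sin(th),np.cos(th)]]);t=wc-R@mc
print('pose',t,th,'res',((mod@R.T+t-W)*1000).round(1).tolist())
def M(x,y,z):return np.r_[R@np.array([x,y])+t,z]
for nme,p in dict(hinge=(.116,-.085,.101),push=(.066,-.085,.114),zero=(-.072,.062,.067),read=(-.072,0,.067),pr=(-.072,-.062,.067)).items():print(nme,M(*p).round(4))
for L in(.5,.7,.9):
    e=M(.116-.106*np.cos(L)+0.0135*np.sin(L)*0,-.085,.101+.106*np.sin(L)+.013*np.cos(L));print(L,e,proj(m,e))
# vial, check in scene view
ms=eyes.camera_model('scene')
o=cv2.imread('pics/scene0.png')
for p in[(.13,.15,.1),(.13,-.15,.1),(.116,-.085,.101),(.065,.092,.12)]:
    u=proj(ms,M(*p))[0];cv2.circle(o,tuple(int(v) for v in u.round()),2,(0,0,255),-1)
    u=proj(m,M(*p))[0];cv2.circle(im,tuple(int(v) for v in u.round()),1,(0,0,255),-1)
a=cv2.resize(o[180:290,180:370],None,fx=4,fy=4)[:440,:];b2=cv2.resize(im[130:260,230:400],None,fx=4,fy=4)
cv2.imwrite('pics/c1.png',cv2.resize(a,(780,450)));cv2.imwrite('pics/c2.png',b2)
E
```

```text
panel ((298.0486755371094, 224.64300537109375), (109.6218490600586, 34.67905807495117), 7.765166282653809)
[249 208   9   7  49] [253.05 211.1 ] [0.5361 0.075  0.0674]
[269 216  11  11  92] [273.76 221.26] [0.5102 0.0227 0.0674]
[288 219  21  12 200] [298.21 224.56] [ 0.5018 -0.0387  0.0674]
[248 223   8   6  45] [251.32 225.51] [0.4996 0.079  0.0674]
[318 223  11  11 100] [322.67 227.89] [ 0.4934 -0.0999  0.0674]
spacings [0.06195953 0.06179384 0.17962328 0.03583313]
pose [ 0.57315795 -0.0485735 ] -0.13665766330221357 res [[0.0, -0.0], [-0.0, -0.1], [-0.0, -0.3], [0.1, 0.0], [-0.1, 0.3]]
hinge [ 0.6765 -0.1486  0.101 ]
push [ 0.627  -0.1418  0.114 ]
zero [0.5103 0.0227 0.067 ]
read [ 0.5018 -0.0388  0.067 ]
pr [ 0.4934 -0.1002  0.067 ]
0.5 [ 0.58434021 -0.13591115  0.16322768] [[341.10896566 184.57227148]]
0.7 [ 0.59617927 -0.1375392   0.17923002] [[342.5880163  178.10583848]]
0.9 [ 0.61122034 -0.13960757  0.19211358] [[344.09233199 170.39836179]]
```

View pics/c2.png

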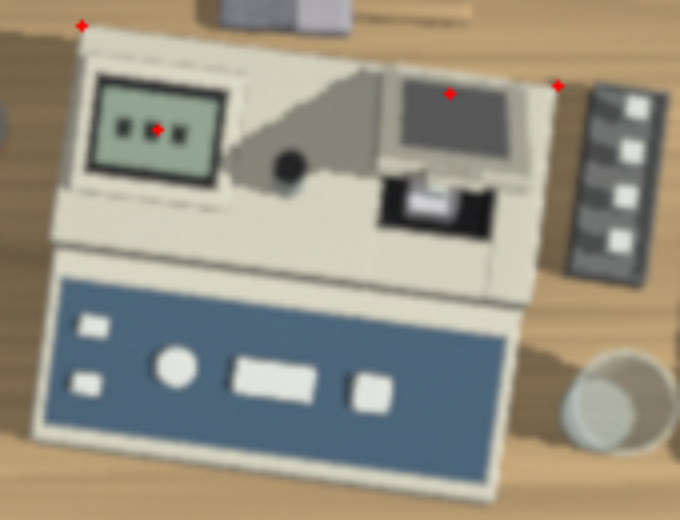

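View pics/c1.png

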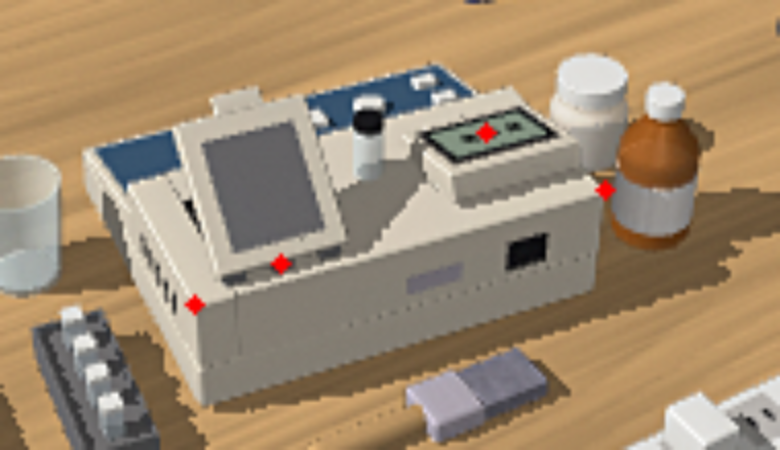

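The keys fit the model to 0.3 mm, and the hinge and display points land correctly in both views. The lid edge in the top view gives about 0.83 rad. The vial stands about 30 mm left of the lid, clear of the push. Next I close the gripper and fly above the lid push point.

Call:
arm_command:
  deltas:
    - [[2.0,-3.0,0.3,0,0,0.4],[2.0,-3.0,0.3,0,0,0.5],[2.0,-3.0,0.3,0,0,0.5],[2.0,-3.0,0.3,0,0,0.5],[2.0,-3.0,0.3,0,0,0.5],[2.0,-3.0,0.3,0,0,0.5],[2.0,-3.0,0.3,0,0,0.5],[2.0,-3.0,0.3,0,0,0.5],[2.0,-3.0,0,0,0,0.5],[2.0,-3.0,0,0,0,0.5],[2.0,-3.0,0,0,0,0.4],[2.0,-3.0,0,0,0,0]]
  gripper: -1
  squeeze: 5

```text
t: 1.1
tool_pos: [0.3765, 0.2227, 0.2424]
orientation: [-0.213, -3.134, 0.0]
force: [0.5, 0.7, 0.1]
opening: 0.0175
gripper_force: 0.0
```

Call:
arm_command:
  deltas:
    - [[2.0,-3.0,0,0,0,0],[2.0,-3.0,0,0,0,0],[2.0,-3.0,0,0,0,0],[2.0,-3.0,0,0,0,0],[2.0,-3.0,0,0,0,0],[2.0,-3.0,0,0,0,0],[2.0,-3.0,0,0,0,0],[2.0,-3.0,0,0,0,0],[2.0,-3.0,0,0,0,0],[2.0,-3.0,0,0,0,0],[2.0,-3.0,0,0,0,0],[0,0,0,0,0,0]]

```text
t: 2.1
tool_pos: [0.5973, -0.1109, 0.2403]
orientation: [-0.22, -3.132, 0.002]
force: [1.4, 0.0, 0.3]
opening: 0.0007
gripper_force: 0.0
```

Call:
arm_command:
  deltas:
    - [[1.5,-1.5,0,0,0,0],[1.5,-1.6,0,0,0,0],[0,0,-1.5,0,0,0],[0,0,-1.5,0,0,0],[0,0,-1.5,0,0,0],[0,0,-1.0,0,0,0],[0,0,-1.0,0,0,0],[0,0,-1.0,0,0,0],[0,0,0,0,0,0]]

```text
t: 2.85
tool_pos: [0.625, -0.1361, 0.1652]
orientation: [-0.213, -3.131, -0.001]
force: [0.2, 0.1, -1.3]
opening: 0.0003
gripper_force: 0.0
```

Call:
arm_command:
  deltas:
    - [[0,-0.3,-0.7,0,0,0],[0,-0.3,-0.7,0,0,0],[0,0,-0.7,0,0,0],[0,0,-0.7,0,0,0],[0,0,-0.6,0,0,0],[0,0,-0.4,0,0,0],[0,0,-0.3,0,0,0],[0,0,0,0,0,0]]

```text
t: 3.52
tool_pos: [0.6256, -0.1424, 0.1256]
orientation: [-0.214, -3.133, -0.001]
force: [-0.2, 0.3, -0.4]
opening: 0.0005
gripper_force: 0.0
```

Call:
arm_command:
  deltas:
    - [[0,0,-0.3,0,0,0],[0,0,-0.3,0,0,0],[0,0,-0.2,0,0,0],[0,0,-0.1,0,0,0],[0,0,0,0,0,0],[0,0,0,0,0,0]]

```text
t: 4.02
tool_pos: [0.6261, -0.1426, 0.1176]
orientation: [-0.214, -3.134, -0.0]
force: [-0.2, 0.7, -0.3]
opening: 0.0004
gripper_force: 0.0
```

Run:
```python
from h import *
s=monitor.read_state();print(s['tool_pos'],s['force'],s['wrist_torque'])
a=cv2.resize(eyes.read_camera('scene')[170:290,170:360],None,fx=4,fy=4)
cv2.imwrite('pics/lid.png',a)
```

```text
[ 0.62608468 -0.14259373  0.11757893] [-0.24109532  0.71882705 -0.32204695] [-0.01080123 -0.02192929 -0.01680156]
```

View pics/lid.png

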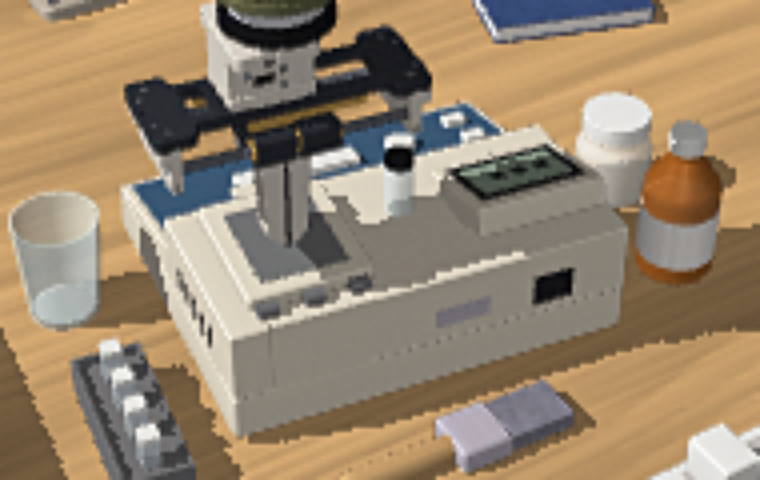

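The lid is nearly flat under the fingertips and nothing around it has moved. I keep going down gently until it reaches the stop.

Call:
arm_command:
  deltas:
    - [[0,0,-0.1,0,0,0],[0,0,-0.1,0,0,0],[0,0,0,0,0,0],[0,0,0,0,0,0]]

```text
t: 4.4
tool_pos: [0.626, -0.1426, 0.1156]
orientation: [-0.214, -3.134, -0.0]
force: [1.2, -0.5, -0.5]
opening: 0.0004
gripper_force: 0.0
```

Call:
arm_command:
  deltas:
    - [[0,0,-0.1,0,0,0],[0,0,0,0,0,0],[0,0,0,0,0,0]]

```text
t: 4.65
tool_pos: [0.6262, -0.1427, 0.1148]
orientation: [0.214, 3.134, -0.0]
force: [0.7, 0.3, 1.0]
opening: 0.0008
gripper_force: 0.7
```

Call:
arm_command:
  deltas:
    - [[0,0,-0.05,0,0,0],[0,0,0,0,0,0],[0,0,0,0,0,0],[0,0,0,0,0,0]]

```text
t: 4.98
tool_pos: [0.6262, -0.1426, 0.1148]
orientation: [0.214, 3.134, -0.0]
force: [-2.6, 0.9, 4.7]
opening: 0.0005
gripper_force: 2.7
```

Call:
arm_command:
  deltas:
    - [[0,0,-0.05,0,0,0],[0,0,0,0,0,0],[0,0,0,0,0,0],[0,0,0,0,0,0]]

```text
t: 5.32
tool_pos: [0.6262, -0.1427, 0.1147]
orientation: [0.214, 3.134, -0.0]
force: [-4.3, 1.0, 7.9]
opening: 0.001
gripper_force: 4.0
```

The force rises against a hard stop at z 0.1147, where a shut lid should be (0.1145). Lifting and moving to the zero key.

Call:
arm_command:
  deltas:
    - [[0,0,1.5,0,0,0],[0,0,2.5,0,0,0],[0,0,2.5,0,0,0],[-2.0,2.8,0,0,0,0],[-2.0,2.8,0,0,0,0],[-2.0,2.8,0,0,0,0],[-2.0,2.8,0,0,0,0],[-1.8,2.7,0,0,0,0],[-1.8,2.6,0,0,0,0],[0,0,0,0,0,0],[0,0,0,0,0,0],[0,0,0,0,0,0]]

```text
t: 6.32
tool_pos: [0.5104, 0.0222, 0.1788]
orientation: [0.213, 3.134, -0.001]
force: [0.3, -0.3, 0.4]
opening: 0.001
gripper_force: 0.0
```

Run:
```python
from h import *
s=monitor.read_state();print(s['tool_pos'],s['force'],s['t'])
a=cv2.resize(eyes.read_camera('scene')[170:290,170:360],None,fx=4,fy=4)
cv2.imwrite('pics/lid2.png',a)
```

```text
[0.51038319 0.0221823  0.17876524] [ 0.25527807 -0.32448386  0.35634266] 6.3167
```

View pics/lid2.png

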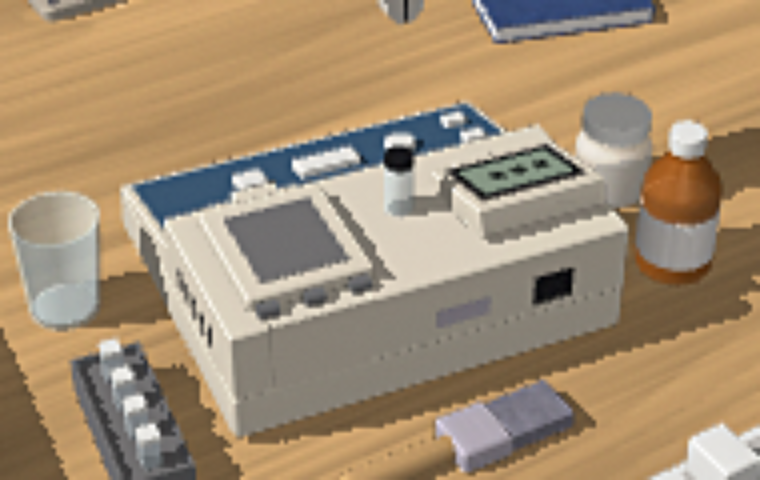

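The lid lies flat on the deck and the vial still stands, so the fingers can come down on the zero key.

Call:
arm_command:
  deltas:
    - [[0,0.05,-2.5,0,0,0],[0,0,-2.5,0,0,0],[0,0,-2.5,0,0,0],[0,0,-1.5,0,0,0],[0,0,-0.8,0,0,0],[0,0,-0.5,0,0,0],[0,0,0,0,0,0],[0,0,0,0,0,0]]

```text
t: 7.03
tool_pos: [0.5109, 0.0225, 0.0765]
orientation: [0.215, 3.133, -0.0]
force: [-0.2, -0.2, -0.2]
opening: 0.0004
gripper_force: 0.0
```

Call:
arm_command:
  deltas:
    - [[0,0,-0.2,0,0,0],[0,0,-0.2,0,0,0],[0,0,-0.1,0,0,0],[0,0,-0.1,0,0,0],[0,0,0,0,0,0],[0,0,0,0,0,0]]

```text
t: 7.53
tool_pos: [0.5101, 0.0229, 0.0697]
orientation: [0.214, 3.134, -0.0]
force: [-0.2, -0.1, -0.2]
opening: 0.0005
gripper_force: 0.0
```

Call:
arm_command:
  deltas:
    - [[0,0,-0.1,0,0,0],[0,0,-0.1,0,0,0],[0,0,-0.1,0,0,0],[0,0,0,0,0,0],[0,0,0,0,0,0]]

```text
t: 7.95
tool_pos: [0.5106, 0.0228, 0.067]
orientation: [0.214, 3.133, 0.0]
force: [1.2, 0.5, 4.2]
opening: 0.0009
gripper_force: 1.4
```

Call:
arm_command:
  deltas:
    - [[0,0,-0.1,0,0,0],[0,0,-0.1,0,0,0],[0,0,0,0,0,0],[0,0,0,0,0,0]]

```text
t: 8.28
tool_pos: [0.5107, 0.0228, 0.0651]
orientation: [0.214, 3.133, -0.0]
force: [2.4, 0.4, 4.2]
opening: 0.0005
gripper_force: 2.2
```

Call:
arm_command:
  deltas:
    - [[0,0,-0.06,0,0,0],[0,0,0,0,0,0],[0,0,0,0,0,0]]

```text
t: 8.53
tool_pos: [0.5108, 0.0228, 0.0646]
orientation: [0.214, 3.133, 0.0]
force: [2.3, -0.2, 5.8]
opening: 0.0001
gripper_force: 2.4
```

5.8 N and about 4.4 mm of travel, so the zero key is pressed. Releasing and moving to the read key.

Call:
arm_command:
  deltas:
    - [[0,0,0.5,0,0,0],[0,0,1.0,0,0,0],[0,0,1.5,0,0,0],[0,0,0,0,0,0],[-0.4,-2.0,0,0,0,0],[-0.3,-2.1,0,0,0,0],[-0.2,-2.0,0,0,0,0],[0,0,0,0,0,0],[0,0,-1.0,0,0,0],[0,0,-0.9,0,0,0],[0,0,0,0,0,0],[0,0,0,0,0,0]]

```text
t: 9.53
tool_pos: [0.4998, -0.0372, 0.0734]
orientation: [-0.212, -3.131, -0.001]
force: [0.0, 0.3, 0.4]
opening: 0.0004
gripper_force: 0.0
```

Call:
arm_command:
  deltas:
    - [[0.1,-0.1,-0.2,0,0,0],[0,0,-0.2,0,0,0],[0,0,-0.1,0,0,0],[0,0,-0.1,0,0,0],[0,0,-0.1,0,0,0],[0,0,0,0,0,0],[0,0,0,0,0,0]]

```text
t: 10.12
tool_pos: [0.5024, -0.0391, 0.0684]
orientation: [0.214, 3.134, 0.0]
force: [0.6, 0.8, 1.3]
opening: 0.0003
gripper_force: 0.9
```

Call:
arm_command:
  deltas:
    - [[0,0,-0.1,0,0,0],[0,0,-0.1,0,0,0],[0,0,0,0,0,0],[0,0,0,0,0,0]]

```text
t: 10.45
tool_pos: [0.5026, -0.0391, 0.0664]
orientation: [0.214, 3.133, 0.0]
force: [2.5, 1.3, 3.3]
opening: 0.0006
gripper_force: 1.7
```

Call:
arm_command:
  deltas:
    - [[0,0,-0.1,0,0,0],[0,0,-0.1,0,0,0],[0,0,0,0,0,0],[0,0,0,0,0,0]]

```text
t: 10.78
tool_pos: [0.5028, -0.0392, 0.0645]
orientation: [0.214, 3.133, -0.0]
force: [1.7, 0.3, 6.6]
opening: 0.0006
gripper_force: 2.5
```

The read key is pressed too (6.6 N, about 4.5 mm). On to the print key.

Call:
arm_command:
  deltas:
    - [[0,0,0.5,0,0,0],[0,0,1.0,0,0,0],[0,0,1.5,0,0,0],[0,0,0,0,0,0],[-0.4,-2.0,0,0,0,0],[-0.3,-2.1,0,0,0,0],[-0.2,-2.0,0,0,0,0],[0,0,0,0,0,0],[0,0,-1.0,0,0,0],[0,0,-0.9,0,0,0],[0,0,0,0,0,0],[0,0,0,0,0,0]]

```text
t: 11.78
tool_pos: [0.4919, -0.099, 0.0734]
orientation: [-0.212, -3.131, -0.001]
force: [0.0, 0.4, 0.2]
opening: 0.0003
gripper_force: 0.0
```

Call:
arm_command:
  deltas:
    - [[0,0,-0.2,0,0,0],[0,0,-0.2,0,0,0],[0,0,-0.1,0,0,0],[0,0,-0.1,0,0,0],[0,0,-0.1,0,0,0],[0,0,0,0,0,0],[0,0,0,0,0,0]]

```text
t: 12.37
tool_pos: [0.4934, -0.1001, 0.0683]
orientation: [0.214, 3.134, 0.0]
force: [-0.0, 0.9, 2.1]
opening: 0.0006
gripper_force: 0.8
```

Call:
arm_command:
  deltas:
    - [[0,0,-0.1,0,0,0],[0,0,-0.1,0,0,0],[0,0,-0.1,0,0,0],[0,0,-0.1,0,0,0],[0,0,0,0,0,0],[0,0,0,0,0,0]]

```text
t: 12.87
tool_pos: [0.4938, -0.1002, 0.0646]
orientation: [0.214, 3.133, -0.0]
force: [1.3, 1.2, 5.4]
opening: 0.0005
gripper_force: 2.4
```

The print key is pressed. Lifting clear, then a last check.

Call:
arm_command:
  deltas:
    - [[0,0,0.5,0,0,0],[0,0,1.0,0,0,0],[0,0,2.0,0,0,0],[0,0,3.0,0,0,0],[0,0,3.0,0,0,0],[-2.0,0,3.0,0,0,0],[-3.0,0,2.0,0,0,0],[-3.0,0,0,0,0,0],[-2.0,0,0,0,0,0],[0,0,0,0,0,0],[0,0,0,0,0,0],[0,0,0,0,0,0]]

```text
t: 13.87
tool_pos: [0.3932, -0.1003, 0.2093]
orientation: [0.214, 3.134, -0.0]
force: [0.1, 0.4, -0.2]
opening: 0.0004
gripper_force: 0.0
```

Run:
```python
from h import *
s=monitor.read_state();print(s['tool_pos'],s['force'],s['t'])
cv2.imwrite('pics/end.png',np.hstack([cv2.resize(eyes.read_camera('scene')[170:290,170:360],None,fx=2,fy=2),cv2.resize(eyes.read_camera('top')[130:250,200:400],None,fx=2,fy=2)]))
```

```text
[ 0.39323161 -0.10025904  0.20927894] [ 0.05563931  0.3862228  -0.21639173] 13.8667
```

View pics/end.png

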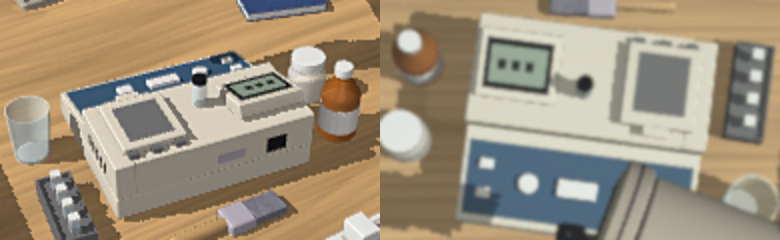

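The lid is flat, the visible keys are up, the vial stands, the bystanders are in place and the arm is clear. I hand it in.

```bash
python3 -c "
from plant import ticket;print(ticket.close_job())"
```

```text
the job is handed in; nothing more can be done
None
```

I pushed the lid fully shut, pressed zero, read and print in that order (5.4–6.6 N, about 4 mm travel each) and handed the job in at about 14 s; the final pictures show the vial standing and nothing around the photometer moved, but no verdict came back.

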